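# Fit the dispenser hopper and hold the portion slide at the marker

### The arm

A 6-joint arm with a two-finger parallel gripper is mounted at the origin on a cart in front of the work surface, level with it; the furniture and walls round the work are solid. World frame = base frame: x ahead of the robot, y to its left, z up, the work surface at z = 0. Lengths are in m, angles in rad, forces in N, time in s.
With the tool pointing down it reaches from about 0.375 to 0.9 m from the base axis. Payload 3.1 kg.
Tool frame: the origin (TCP) lies at the very end of the fingers, on their centre line; the grasp point (between the pads) lies 19 mm behind it; z points along the fingers, y is the line along which they close (so a half turn about z gives the same grasp; the last joint's range is limited). The gripper opens to 87 mm and grips with 3 to 60 N. Pads are 19 mm wide; open, the fingers measure 117 mm over their backs; the gripper's body (75 mm by 190 mm) begins 51 mm behind the grasp point.
Start: joints at [-1.282, 0.527, 1.433, -0, 1.181, -0.178], TCP at [0.281, -0.558, 0.223] pointing down, gripper open.
Joint ranges: [-3.08, 3.08], [-0.75, 2.2], [0.22, 2.44], [-1.43, 4.57], [0, 2.65], [-2.85, 2.85]. Speed limits (rad/s): [2.79, 2.79, 3.14, 3.14, 3.14, 3.14].

### API

Orientations are given as a unit quaternion [w, x, y, z].
In Python, from cell import robot, capture gives the robot as it stands.
- The arm moves only by the tool jog_arm, never from a script. Its argument "steps" is a list of rows, each a list of 3 entries, a list of its own where there are three numbers: the turn, a rotation vector about the tool's x, y, z in rad, then the shift along the tool's x, y, z in m, then the opening, from 0 (shut) to 1 (fully open). In form: [[[wx, wy, wz], [x, y, z], claw], ...]. A call has 1 to 12 rows; each row shifts and turns the commanded pose from where the row before left it, along the tool's axes as they then stand; what a row does not reach is not made up. A row lasts 1/8 s, in which the tool goes at most 62.5 mm and 10.7 degrees, less where a joint would pass 70% of its speed; a pose out of reach is approached as far as the arm can. A call with a gripper value outside its range is refused whole. The fingers move at their own pace and stop on an object; "grip_force" is the grip in N (left out, the last holds). Time passes only in rows, so rows that do not move let the fingers close. It gives the time, the measured TCP pose, the force, the opening and the grip force at its end, in the units of the state.
- robot.sense(): the state, without advancing time (a new reading comes with each control period).
- capture(name): name is "scene" or "side" or "wrist"; returns a dict with "img" (420x560x3 uint8, red, green, blue), "fx", "fy", "cx", "cy" (pixels), "rvec" (rotation vector, rad) and "tvec" (3), from world to camera coordinates, as OpenCV has them. Camera axes: x right, y down, z forward; pixel columns grow to the right and rows downward; lengths in m; the calibration is good to about 2 mm. A picture is of the moment at which its call begins. There is no depth.
- robot.sign_off(): hands the job in; it is judged then, once.
The state is a dict: "time": time; "qpos": joint angles; "joint_vel": joint speeds; "joint_efforts": joint torques, N m; "ee_pos": TCP position; "eef_rot": TCP orientation; "contact_force": force on the tool from outside, world axes, zero at the start; "torque": the same for the moment, N m; "gripper_width": finger opening in m; "gripper_force": force on a finger pad.
Only numpy, scipy, OpenCV 4.12 (cv2) and the standard library are available. Lean on these libraries where they do the work, as an engineer would, in place of code of your own. Each camera call takes 0.05 s, during which the arm holds its last target. There are 200 camera calls.

### The job

Lower the steel hopper onto the dispenser stand so that both pegs come up through its flange holes and it sits fully down, then let go of it. Then pull the dispenser's spring-return slide out by its upright wooden grip until the black line across the slide is level with the line on the small black marker on the rail, and finish while still holding it there: the slide springs shut if it is let go. Keep the slide shut until the hopper is on, do not shift the marker, and leave the bowl and the other things standing where they are.

Things in the scene. Friction and masses are not known exactly. Their poses are not given: they have to be found in the camera images.
- hopper: Loose closed steel hopper, 0.35 kg. Origin: centre of underside; z up. Flange 90 x 150 x 8 mm (x, y, z), two 12 mm through holes at y = +-60 mm; round body 92 mm wide; wooden lid 96 mm wide, top 110 mm above the origin; on it a wooden bar grip 46 mm long (x), 16 mm thick (y), 36 mm high, top at 146 mm. Same after a half turn; may be seated either way round.
- hopper_bar (a point): Centre of the top of the hopper's bar grip; axes as the hopper (bar along x, 16 mm thick along y).
- stand: Dispenser stand, fixed. Origin on the worktop under the platform centre; x to its rear (away from the slide grip), y to its left, z up. Wooden side panels carry a steel platform 110 x 180 mm (x, y), top 110 mm high; the bowl stands below. An apron 66 mm wide with rails (y = +-29 mm, tops 98 mm high) runs forward to x = -204 mm; the slide runs between the rails.
- seat (a point): Centre of the platform's top, 110 mm high, axes as the stand. The hopper's origin comes here when it is seated. Two steel pegs, 8 mm thick with tapered tips, stand at y = +-60 mm and reach 22 mm above the platform.
- slide (a joint): How far the portion slide is pulled out, in m: 0 shut, 0.065 fully out. It moves toward the stand's -x. A spring pulls it shut with about 2.5 N when shut and 100 N/m more as it opens (7.5 N at 50 mm).
- slide_grip (a point): Centre of the top of the slide's upright wooden grip: 14 mm (x) by 24 mm (y), top 145 mm above the worktop, rising 45 mm above its foot plate (22 x 32 mm, top 100 mm high). Axes as the stand. When shut it is 120 mm in front of the platform centre.
- slide_line (a point): Middle of the black line, 3 mm wide, that runs across the slide 50 mm behind its grip (97 mm high). Axes as the stand; moves with the slide.
- marker_line (a point): White line (along y) across the middle of the black marker, a 12 x 13 mm rider on the stand's -y rail (right as seen from the robot), top 104 mm high. Axes as the stand. The slide is at the mark when slide_line has the same x as this in the stand's frame, 25 to 50 mm out from shut. The marker is stiff but shifts on its rail if pushed with over 6 N.
- bowl: White bowl, 127 mm wide, 62 mm high, under the outlet; bystander. Origin: centre of its underside.
- pepper_mill: Wooden pepper mill, 52 mm wide, 172 mm high, upright; bystander. Origin: centre of its underside.
- jar: Spice jar, 57 mm wide, 89 mm high, upright; bystander. Origin: centre of its underside.
- kitchen_timer: Round cream kitchen timer, 65 mm wide, 58 mm high; bystander. Origin: centre of its underside.
There are look-alikes about, which are no part of the job. Leave any green look-alike of the hopper alone.

How it is judged:
On the way, in this order (a step that is already met when the one before it is completed fails the run):
1. the hopper sits fully down over both pegs, let go, the slide still shut (x of hopper in the frame of seat between -0.004 and 0.004 m and y of hopper in the frame of seat between -0.004 and 0.004 m and z of hopper in the frame of seat below 0.003 m and angle between hopper's own z axis and vertical below 0.04 rad and angle between the y axis of hopper and the y axis of seat, either way round below 0.08 rad and value of joint slide below 0.008 m and contact force between each of the arm, the fingers and hopper below 0.3 N), for 0.2 s.
2. the slide is pulled out to the marker and held by the fingers (x of slide_line in the frame of marker_line between -0.005 and 0.005 m and contact force between the fingers and slide above 1 N), for 0.5 s.
At the end, for the whole second after the job is handed in: The hopper sits on the platform over both pegs (within 4 mm sideways, 3 mm of fully down, level), and the fingers hold the slide still (contact over 1 N) with its line within 5 mm of the marker's line; the bystanders are upright (all of step 2 and x of hopper in the frame of seat between -0.004 and 0.004 m and y of hopper in the frame of seat between -0.004 and 0.004 m and z of hopper in the frame of seat below 0.003 m and angle between hopper's own z axis and vertical below 0.04 rad and angle between the y axis of hopper and the y axis of seat, either way round below 0.08 rad and velocity of joint slide between -0.01 and 0.01 m/s and linear speed of hopper below 0.02 m/s and angle between each of bowl, pepper_mill, jar, kitchen_timer's own z axis and vertical below 0.2 rad); the arm keeps its last pose, push and grip.
It fails at once if the hopper is dropped onto the stand (over 0.4 m/s within 30 mm of the seat) (linear speed of hopper above 0.4 m/s and distance between hopper and seat below 0.03 m).
It fails at once if the slide is pulled out more than 15 mm before the hopper is on its pegs (value of joint slide above 0.015 m and distance between hopper and seat above 0.02 m).
It fails at once if the marker is shifted by more than 4 mm (distance of marker_line from where it was at the start of the episode above 0.004 m).
It fails at once if the bowl, pepper mill, jar or timer is moved more than 20 mm (distance of any of bowl, pepper_mill, jar, kitchen_timer from where it was at the start of the episode above 0.02 m).
It also fails if it takes over 62 s, if anything falls off the work surface, if the arm or the gripper's body presses on something with over 40 N, if the wrist force passes 120 N, or if a joint passes its speed limit or range.

## Working session

There is one attempt and no reset: what is moved stays moved. The work goes in short steps, Python scripts to look and compute and a tool call to move; the robot and the scene stay as the last step left them, time stands still between calls to the robot, and variables do not carry over. Pictures are saved under pics/ and viewed, at most 10 in all, crops included, and the job is handed in when it is done.

Besides the shell and the picture viewer there is one more tool, called after "Request:" by a JSON object that holds its "api" and its "payload", one argument or row to a line. jog_arm: Moves the arm, as the interface text tells. Its arguments: {"type":"object","properties":{"steps":{"type":"array"},"grip_force":{"type":"number"}},"required":["steps"]}

```bash
mkdir -p pics; ls
cat > h.py <<'E'
import numpy as np, cv2
from cell import robot, capture
def cam(c):
    K=np.array([[c['fx'],0,c['cx']],[0,c['fy'],c['cy']],[0,0,1.]]);R=cv2.Rodrigues(np.array(c['rvec'],float))[0]
    return K,R,np.array(c['tvec'],float).reshape(3)
def ray(c,uv):
    K,R,t=cam(c); d=R.T@np.linalg.inv(K)@np.array([uv[0],uv[1],1.]); return -R.T@t, d/np.linalg.norm(d)
def onz(c,uv,z):
    o,d=ray(c,uv); return o+d*(z-o[2])/d[2]
def tri(l):
    A=np.zeros((3,3));b=np.zeros(3)
    rs=[ray(c,u) for c,u in l]
    for o,d in rs:
        P=np.eye(3)-np.outer(d,d);A+=P;b+=P@o
    x=np.linalg.solve(A,b); return x,[np.linalg.norm(np.cross(x-o,d)) for o,d in rs]
def proj(c,X):
    K,R,t=cam(c); p=K@(R@np.array(X,float)+t); return p[:2]/p[2]
E
python3 - <<'E'
from h import *
import pickle
cs={n:capture(n) for n in('scene','side','wrist')}
pickle.dump(cs,open('c0.pkl','wb'))
for n,c in cs.items():
    cv2.imwrite(f'pics/{n}0.png',c['img'][:,:,::-1]); o,d=ray(c,(280,210)); print(n,o.round(3),d.round(3),c['fx'])
a=cs['scene']['img'];b=cs['side']['img']
cv2.imwrite('pics/both.png',cv2.resize(np.vstack([a,b]),(0,0),fx=.71,fy=.71)[:,:,::-1])
print(robot.sense())
E
```

```text
pics
scene [-0.313  0.601  0.952] [ 0.659 -0.402 -0.636] 481.3170931896213
side [-0.149 -0.009  1.22 ] [ 0.541  0.046 -0.84 ] 380.03294110325515
wrist [ 0.341 -0.528  0.384] [-0.212 -0.111 -0.971] 357.3689954862417
{'time': 0.15, 'qpos': array([-1.28249246e+00,  5.28257585e-01,  1.43360953e+00,  2.76894006e-05,
        1.18140601e+00, -1.78498308e-01]), 'joint_vel': array([ 3.97567084e-04, -2.81775660e-03, -3.59967162e-03,  7.00922882e-04,
        4.12641905e-05,  2.72102856e-04]), 'joint_efforts': array([ 1.48935123e-03, -4.40431631e+01, -1.76842868e+01,  6.34508743e-02,
        5.52365952e-02, -1.03182551e-04]), 'ee_pos': array([ 0.28114222, -0.55756657,  0.2217929 ]), 'eef_rot': array([-8.39669421e-04,  9.72886268e-01,  2.31282519e-01, -3.33233658e-05]), 'contact_force': array([ 0.51990766,  0.31138029, -0.14912195]), 'torque': array([-0.02580361, -0.02362343, -0.03936785]), 'gripper_force': 0.0, 'gripper_width': 0.08704080060353268}
```

View pics/scene0.png

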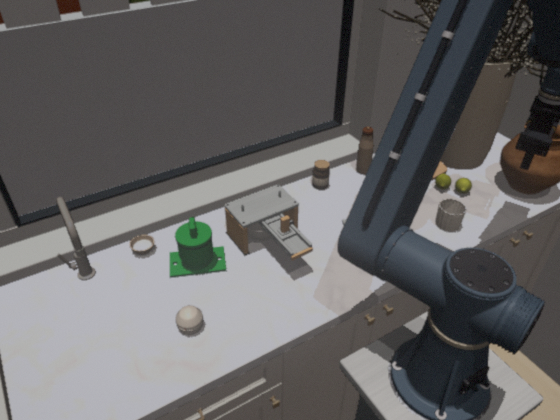

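View pics/side0.png

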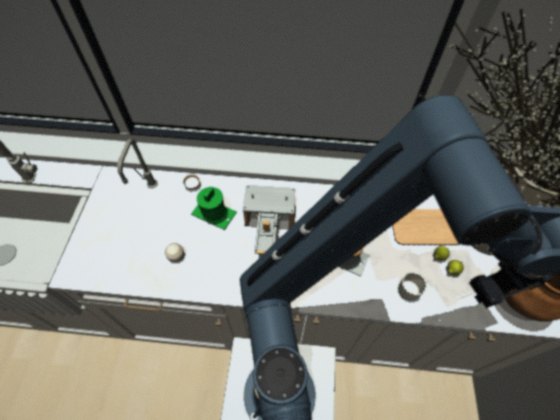

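The scene and side views show the stand at scene (262,205) with its slide grip at (285,222). The green look-alike is at (195,245). The steel hopper is hidden behind the arm, with its corner showing at side (355,262).

Run:
```python
from h import *
import pickle
cs=pickle.load(open('c0.pkl','rb'))
s=cs['scene'];d=cs['side']
for n,u,z in [('pegL',(243,208),.132),('pegR',(281,194),.132),('grip',(285,217),.145)]: print(n,onz(s,u,z).round(3))
for n,u,z in [('platUL',(247,187),.11),('platUR',(296,189),.11),('platDL',(243,208),.11),('grip',(266,225),.145),('hopper corner',(362,272),.008),('lid?',(357,253),.05)]: print(n,onz(d,u,z).round(3))
print('mill',onz(s,(366,172),0),'jar',onz(s,(320,185),0),'timer',onz(s,(189,325),0))
```

```text
pegL [0.596 0.164 0.132]
pegR [0.596 0.044 0.132]
grip [0.493 0.094 0.145]
platUL [0.652 0.18  0.11 ]
platUR [0.662 0.003 0.11 ]
platDL [0.561 0.18  0.11 ]
grip [0.48  0.089 0.145]
hopper corner [ 0.408 -0.249  0.008]
lid? [ 0.457 -0.225  0.05 ]
mill [ 6.99469969e-01 -3.62889274e-01  1.11022302e-16] jar [ 7.18512959e-01 -1.83061335e-01  1.11022302e-16] timer [0.41357026 0.41226867 0.        ]
```

View pics/wrist0.png

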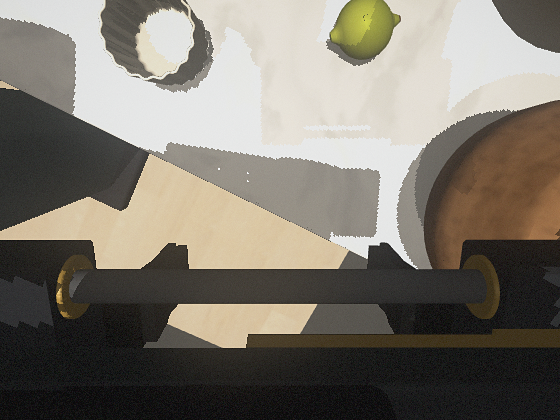

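The wrist view shows only the bare counter, pot and lemon, with no hopper. I'll raise the arm and move it over to look down at the hopper area.

Request:
{"api": "jog_arm", "payload": {
  "steps": [
    [[0, 0, 0], [0, 0, -0.06], 1],
    [[0, 0, 0], [0, 0, -0.06], 1],
    [[0, 0, 0], [0.0233, -0.0241, -0.006], 1],
    [[0, 0, 0], [0.0233, -0.0241, -0.006], 1],
    [[0, 0, 0], [0.0233, -0.0241, -0.006], 1],
    [[0, 0, 0], [0.0233, -0.0241, -0.006], 1],
    [[0, 0, 0], [0.0233, -0.0241, -0.006], 1],
    [[0, 0, 0], [0.0233, -0.0241, -0.006], 1],
    [[0, 0, 0], [0.0233, -0.0241, -0.006], 1],
    [[0, 0, 0], [0.0233, -0.0241, -0.006], 1],
    [[0, 0, 0], [0.0233, -0.0241, -0.006], 1],
    [[0, 0, 0], [0, 0, 0], 1]
  ]
}}

```text
time: 1.65
ee_pos: [0.3712, -0.2682, 0.397]
eef_rot: [0.0, 0.973, 0.233, 0.0]
contact_force: [0.4, 0.3, -0.6]
gripper_width: 0.0868
gripper_force: 0.0
```

Run:
```python
from h import *
import pickle
cs={n:capture(n) for n in('scene','side','wrist')}
pickle.dump(cs,open('c1.pkl','wb'))
im=lambda n:cs[n]['img'][:,:,::-1]
top=cv2.resize(im('wrist'),(800,600));cv2.imwrite('pics/w1.png',top)
cv2.imwrite('pics/ss1.png',np.hstack([cv2.resize(im('scene')[130:330,180:380],(400,400),interpolation=cv2.INTER_CUBIC),cv2.resize(im('side')[140:340,220:420],(400,400),interpolation=cv2.INTER_CUBIC)]))
print(ray(cs['wrist'],(280,210)),robot.sense()['qpos'].round(3))
```

```text
(array([ 0.4305282 , -0.24042525,  0.55850977]), array([-0.21180982, -0.11373616, -0.97067022])) [-8.740e-01  1.170e-01  1.564e+00 -1.000e-03  1.461e+00  2.300e-01]
```

View pics/w1.png

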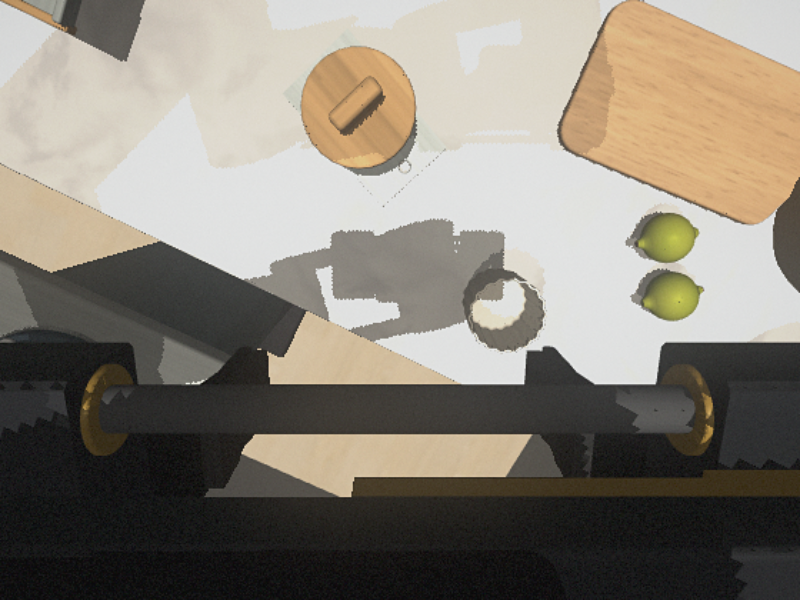

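View pics/ss1.png

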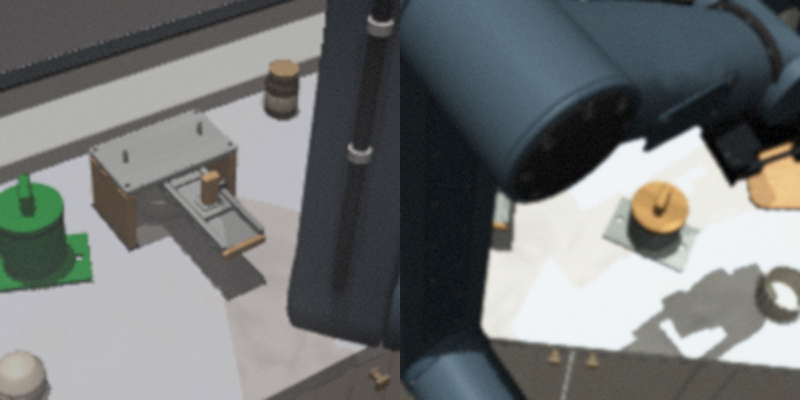

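The wrist picture shows the hopper's lid centred near (358,107) at 800 px scale. Its bar runs from (331,124) to (382,82), with one flange hole at (405,167). The side crop shows the hopper at side pixel (350,243). The stand's pegs, grip and marker rail are clear in the scene crop.

Run:
```python
from h import *
import pickle
from scipy.spatial.transform import Rotation as Ro
cs=pickle.load(open('c1.pkl','rb'));w=cs['wrist'];d=cs['side']
def wood(c,box):
    x0,y0,x1,y1=box; h=cv2.cvtColor(c['img'],cv2.COLOR_RGB2HSV); m=cv2.inRange(h,(5,80,60),(25,255,255)); k=np.zeros_like(m);k[y0:y1,x0:x1]=m[y0:y1,x0:x1]
    cn=max(cv2.findContours(k,0,2)[0],key=cv2.contourArea); return cn+.0
lw=wood(w,(200,25,305,125)).astype(np.float32);ls=wood(d,(325,225,372,262)).astype(np.float32)
for n,c,l in(('w',w,lw),('s',d,ls)): print(n,cv2.fitEllipse(cv2.convexHull(l)),cv2.boundingRect(l))
s=.7
ends=[(331*s,124*s),(382*s,82*s)]
print('bar tri',tri([(w,(357*s,101*s)),(d,(351,238.5))]))
print('lid tri',tri([(w,cv2.fitEllipse(cv2.convexHull(lw))[0]),(d,(349.7,244.5))]))
e=cv2.fitEllipse(cv2.convexHull(lw))[0]; print('lid on .110',onz(w,e,.11),'bar c on .146',onz(w,(357*s,101*s),.146))
E0=[onz(w,e,.146) for e in ends]; v=E0[1]-E0[0]; print('bar ends',E0,np.linalg.norm(v),np.arctan2(v[1],v[0]))
print('hole',onz(w,(405*s,167*s),.008))
# flange corners side crop
for p in [(606,236),(622,202),(683,269),(699,234)]: print(onz(d,(220+(p[0]-400)/2,140+p[1]/2),.006).round(3))
x=cs['wrist']['img'][20:130,190:320,::-1];y=d['img'][210:290,310:390,::-1]
cv2.imwrite('pics/z.png',np.hstack([cv2.resize(x,(473,400),interpolation=2),cv2.resize(y,(327,400)[::1] if 0 else (327,400),interpolation=2)]))
```

```text
w ((250.35806274414062, 74.70166778564453), (79.73780059814453, 84.9464340209961), 172.16627502441406) (211, 33, 80, 85)
s ((349.4466552734375, 243.841552734375), (25.927621841430664, 28.407657623291016), 110.01456451416016) (336, 231, 28, 27)
bar tri (array([ 0.46455354, -0.18916681,  0.1352862 ]), [np.float64(0.0011802644778454911), np.float64(0.0011802644778455141)])
lid tri (array([ 0.46257768, -0.18901065,  0.09982366]), [np.float64(0.00321981171794958), np.float64(0.0032198117179495977)])
lid on .110 [ 0.46349531 -0.18742157  0.11      ] bar c on .146 [ 0.4642915  -0.18946779  0.146     ]
bar ends [array([ 0.44045463, -0.1788591 ,  0.146     ]), array([ 0.48480098, -0.20042581,  0.146     ])] 0.0493124909500122 -0.4526473247737354
hole [ 0.44004993 -0.24501406  0.008     ]
[ 0.448 -0.113  0.006]
[ 0.519 -0.14   0.006]
[ 0.399 -0.247  0.006]
[ 0.469 -0.277  0.006]
```

View pics/z.png

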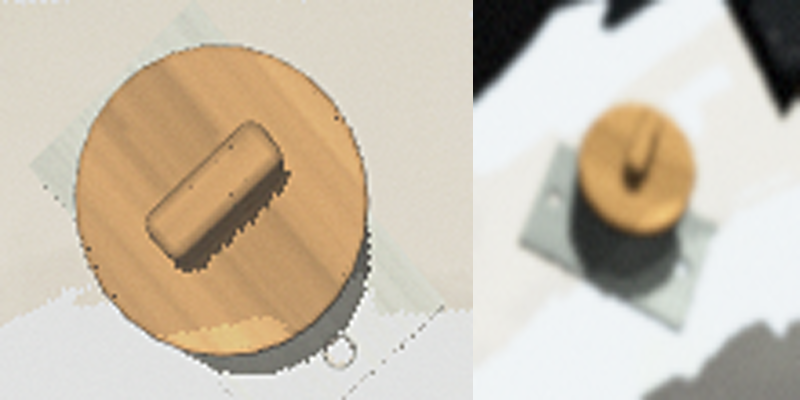

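Request:
{"api": "jog_arm", "payload": {
  "steps": [
    [[0, 0, 0.157], [0, 0, 0], 1],
    [[0, 0, 0.157], [0, 0, 0], 1],
    [[0, 0, 0.157], [0, 0, 0], 1],
    [[0, 0, 0], [0.0111, -0.0465, 0.0071], 1],
    [[0, 0, 0], [0.0111, -0.0465, 0.0071], 1],
    [[0, 0, 0], [0.0111, -0.0465, 0.0071], 1],
    [[0, 0, 0], [0.0111, -0.0465, 0.0071], 1],
    [[0, 0, 0], [0.0111, -0.0465, 0.0071], 1],
    [[0, 0, 0], [0.0111, -0.0465, 0.0071], 1],
    [[0, 0, 0], [0.0111, -0.0465, 0.0071], 1],
    [[0, 0, 0], [0.0111, -0.0465, 0.0071], 1],
    [[0, 0, 0], [0, 0, 0], 1]
  ]
}}

```text
time: 3.3
ee_pos: [0.4617, 0.1032, 0.3386]
eef_rot: [-0.0, 1.0, -0.0, -0.001]
contact_force: [0.3, 0.1, 0.9]
gripper_width: 0.087
gripper_force: 0.0
```

Run:
```python
from h import *
import pickle
cs={n:capture(n) for n in('scene','side','wrist')}
cs['state']=robot.sense(); print(cs['state']['ee_pos'],cs['state']['eef_rot'])
pickle.dump(cs,open('c2.pkl','wb'))
cv2.imwrite('pics/w2.png',cv2.resize(cs['wrist']['img'][0:250,110:450,::-1],(800,588),interpolation=cv2.INTER_CUBIC))
```

```text
[0.46153052 0.10043657 0.33943642] [ 3.70100925e-04  9.99996314e-01 -2.66211084e-03 -3.84155225e-04]
```

View pics/w2.png

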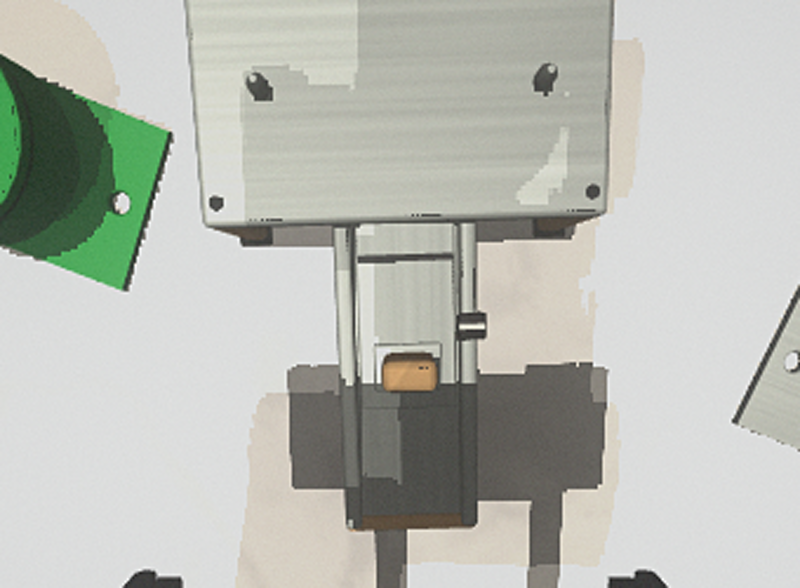

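The wrist picture is 2.353x scale, offset 110. It shows the peg tips near (255,77) and (551,70), and the platform's front edge from (208,226) to (606,213). The slide line is at (405,258), the marker's white line at (472,325) and the wooden grip's top at (410,372).

Run:
```python
from h import *
import pickle
cs=pickle.load(open('c2.pkl','rb'));w=cs['wrist'];s=cs['scene'];s0=pickle.load(open('c1.pkl','rb'))['scene']
f=lambda u,v:(110+u/2.3529,v/2.352)
for n,uv,z in [('pegL',(254,76),.132),('pegR',(551,69),.132),('baseL',(264,97),.110),('baseR',(543,94),.11),('cornerL',(208,226),.11),('cornerR',(606,213),.11),('lineL',(358,260),.097),('lineR',(453,256),.097),('mark',(472,325),.104),('grip',(409,374),.145),('railL',(352,525),.098),('railR',(474,521),.098)]:
    print(n,onz(w,f(*uv),z).round(4))
# scene pegs: crop px/2 + (180,130)
for n,uv,uw in [('L',(125,153),(254,76)),('R',(198,125),(551,69)),('grip',(211,174),(409,374))]:
    x,e=tri([(w,f(*uw)),(s0,(180+uv[0]/2,130+uv[1]/2))]); print(n,x.round(4),np.round(e,4))
a=w['img'][20:60,195:245,::-1];b=w['img'][20:60,320:370,::-1]
g=w['img'][90:190,240:340,::-1]
cv2.imwrite('pics/p2.png',np.vstack([np.hstack([cv2.resize(a,(400,300),interpolation=0),cv2.resize(b,(400,300),interpolation=0)]),cv2.resize(g,(800,300),interpolation=0)]))
```

```text
pegL [0.6097 0.1563 0.132 ]
pegR [0.6118 0.0372 0.132 ]
baseL [0.6063 0.1557 0.11  ]
baseR [0.6071 0.0365 0.11  ]
cornerL [0.5539 0.1828 0.11  ]
cornerR [0.5586 0.0067 0.11  ]
lineL [0.5394 0.1171 0.097 ]
lineR [0.5411 0.0731 0.097 ]
mark [0.5101 0.0644 0.104 ]
grip [0.4919 0.0942 0.145 ]
railL [0.4122 0.1219 0.098 ]
railR [0.4141 0.061  0.098 ]
L [0.6115 0.1575 0.1237] [0.0001 0.0001]
R [0.6147 0.0371 0.1227] [0.0017 0.0017]
grip [0.4918 0.0939 0.1458] [0.0004 0.0004]
```

View pics/p2.png

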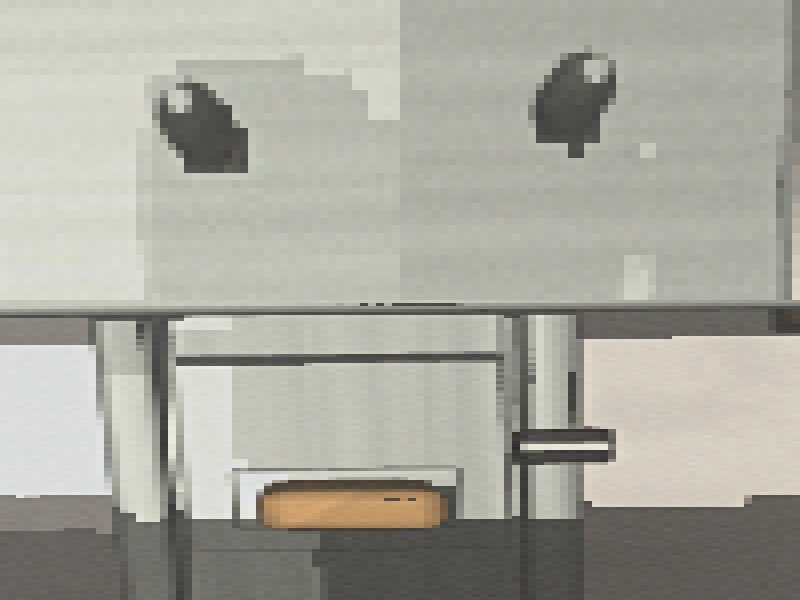

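Request:
{"api": "jog_arm", "payload": {
  "steps": [
    [[0, 0, 0], [-0.012, 0.043, 0], 1],
    [[0, 0, 0], [-0.012, 0.043, 0], 1],
    [[0, 0, 0], [-0.012, 0.043, 0], 1],
    [[0, 0, 0], [-0.012, 0.043, 0], 1],
    [[0, 0, 0], [-0.012, 0.043, 0], 1],
    [[0, 0, 0], [-0.012, 0.043, 0], 1],
    [[0, 0, 0.128], [0, 0, 0], 1],
    [[0, 0, 0.128], [0, 0, 0], 1],
    [[0, 0, 0.128], [0, 0, 0], 1],
    [[0, 0, 0], [0, 0, 0], 1],
    [[0, 0, 0], [0, 0, 0], 1]
  ]
}}

```text
time: 4.82
ee_pos: [0.3878, -0.1569, 0.3399]
eef_rot: [0.0, 0.981, -0.193, 0.0]
contact_force: [-0.3, -0.6, 0.6]
gripper_width: 0.0868
gripper_force: 0.0
```

Run:
```python
from h import *
import pickle
cs={'wrist':capture('wrist')}
cs['state']=robot.sense(); print(cs['state']['ee_pos'],cs['state']['eef_rot'])
w=cs['wrist'];pickle.dump(cs,open('c3.pkl','wb'))
p=proj(w,(.464,-.1885,.1)); x0,y0=max(0,int(p[0])-110),max(0,int(p[1])-85); x=w['img'][y0:y0+165,x0:x0+220,::-1]
print(x0,y0,x.shape); cv2.imwrite('pics/w3.png',cv2.resize(x,(800,600),interpolation=cv2.INTER_CUBIC))
```

```text
[ 0.38794085 -0.15662274  0.3398751 ] [ 1.03406168e-04  9.81245519e-01 -1.92762051e-01  1.07851318e-04]
167 21 (165, 220, 3)
```

View pics/w3.png

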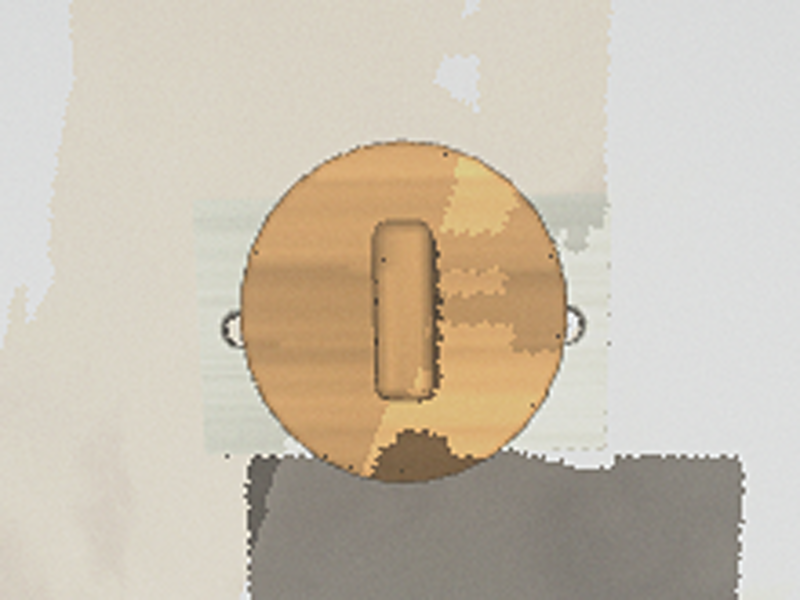

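The picture shows the hopper square on. The lid is an ellipse about (404,312), the bar's top spans columns 373-437 and rows 220-398, and the holes peek out at about (240,328) and (568,325).

Run:
```python
from h import *
import pickle
cs=pickle.load(open('c3.pkl','rb'));w=cs['wrist'];c1=pickle.load(open('c1.pkl','rb'))
f=lambda u,v:(167+u/3.636,21+v/3.636)
h=cv2.cvtColor(w['img'],cv2.COLOR_RGB2HSV); m=cv2.inRange(h,(5,60,60),(25,255,255))
m[:,:225]=0;m[:,330:]=0;m[160:]=0
cn=max(cv2.findContours(m,0,1)[0],key=cv2.contourArea); e=cv2.fitEllipse(cv2.convexHull(cn)); print(e)
q=w; T=cs['state']['ee_pos'];y=2*np.arctan2(cs['state']['eef_rot'][2],cs['state']['eef_rot'][1]);print('yaw',y)
tx=np.array([np.cos(y),np.sin(y)]);ty=np.array([np.sin(y),-np.cos(y)])
def p(n,X): print(n,X.round(4),'tool xy',((X[:2]-T[:2])@tx).round(4),((X[:2]-T[:2])@ty).round(4))
p('lid',onz(w,e[0],.11))
p('lid fit2',onz(w,f(404,312),.11))
L,R=onz(w,f(240,328.5),.008),onz(w,f(568,325),.008);p('L',L);p('R',R);p('holes mid',(L+R)/2);print('dist',np.linalg.norm(L-R),'yaw',np.arctan2(*( (L-R)[[1,0]]))-np.pi/2)
p('bar',onz(w,f(405,307),.146))
print('bar tri',tri([(w,f(405,307)),(c1['wrist'],(248.8,72.5))]))
print('lid tri',tri([(w,e[0]),(c1['wrist'],(250.36,74.7))]))
```

```text
((277.5793762207031, 106.26356506347656), (89.83382415771484, 93.4366226196289), 0.24944555759429932)
yaw -0.3879524333504554
lid [ 0.4638 -0.1883  0.11  ] tool xy 0.0822 0.0006
lid fit2 [ 0.4631 -0.1886  0.11  ] tool xy 0.0817 0.0012
L [ 0.4839 -0.1324  0.008 ] tool xy 0.0797 -0.0588
R [ 0.4397 -0.2439  0.008 ] tool xy 0.0809 0.0612
holes mid [ 0.4618 -0.1881  0.008 ] tool xy 0.0803 0.0012
dist 0.11998770738363759 yaw -0.37766655769392243
bar [ 0.4629 -0.1888  0.146 ] tool xy 0.0816 0.0014
bar tri (array([ 0.46274865, -0.18876571,  0.14182617]), [np.float64(0.00033280309523837996), np.float64(0.0003328030952383772)])
lid tri (array([ 0.4633508 , -0.18814101,  0.11547941]), [np.float64(0.00026497075168215094), np.float64(0.00026497075168208973)])
```

Request:
{"api": "jog_arm", "payload": {
  "steps": [
    [[0, 0, -0.01], [0.0405, 0.001, 0], 0.6],
    [[0, 0, 0], [0.0405, 0, 0], 0.6],
    [[0, 0, 0], [0, 0, 0.05], 0.6],
    [[0, 0, 0], [0, 0, 0.05], 0.6],
    [[0, 0, 0], [0, 0, 0.05], 0.6],
    [[0, 0, 0], [0, 0, 0.04], 0.6],
    [[0, 0, 0], [0, 0, 0.02], 0.6],
    [[0, 0, 0], [0, 0, 0.013], 0.6],
    [[0, 0, 0], [0, 0, 0], 0.6],
    [[0, 0, 0], [0, 0, 0], 0],
    [[0, 0, 0], [0, 0, 0], 0],
    [[0, 0, 0], [0, 0, 0], 0]
  ],
  "grip_force": 40
}}

```text
time: 6.38
ee_pos: [0.4633, -0.1876, 0.1174]
eef_rot: [0.0, 0.982, -0.188, 0.001]
contact_force: [-0.0, -0.4, -0.9]
gripper_width: 0.03
gripper_force: 0.0
```

Request:
{"api": "jog_arm", "payload": {
  "steps": [
    [[0, 0, 0], [0, 0, 0], 0],
    [[0, 0, 0], [0, 0, 0], 0],
    [[0, 0, 0], [0, 0, 0], 0]
  ]
}}

```text
time: 6.75
ee_pos: [0.463, -0.1875, 0.1169]
eef_rot: [0.0, 0.982, -0.188, 0.0]
contact_force: [-0.6, -1.2, 1.9]
gripper_width: 0.0158
gripper_force: 40.0
```

Request:
{"api": "jog_arm", "payload": {
  "steps": [
    [[0, 0, 0], [0, 0, -0.03], 0],
    [[0, 0, 0], [0, 0, -0.05], 0],
    [[0, 0, 0], [0, 0, -0.05], 0],
    [[0, 0, 0], [0, 0, -0.05], 0],
    [[0, 0, -0.101], [0, 0, 0], 0],
    [[0, 0, -0.101], [0, 0, 0], 0],
    [[0, 0, -0.101], [0, 0, 0], 0],
    [[0, 0, -0.101], [0, 0, 0], 0],
    [[0, 0, 0], [0, 0, 0], 0]
  ]
}}

```text
time: 7.88
ee_pos: [0.4624, -0.1868, 0.296]
eef_rot: [-0.001, 1.0, 0.012, -0.001]
contact_force: [0.0, -0.0, -3.2]
gripper_width: 0.0161
gripper_force: 40.0
```

Request:
{"api": "jog_arm", "payload": {
  "steps": [
    [[0, 0, 0], [0.0194, -0.035, 0], 0],
    [[0, 0, 0], [0.0194, -0.035, 0], 0],
    [[0, 0, 0], [0.0194, -0.035, 0], 0],
    [[0, 0, 0], [0.0194, -0.035, 0], 0],
    [[0, 0, 0], [0.0194, -0.035, 0], 0],
    [[0, 0, 0], [0.0194, -0.035, 0], 0],
    [[0, 0, 0], [0.0194, -0.035, 0], 0],
    [[0, 0, 0], [0.0194, -0.035, 0], 0],
    [[0, 0, 0], [0, 0, 0], 0],
    [[0, 0, 0], [0, 0, 0], 0],
    [[0, 0, 0], [0, 0, 0], 0]
  ]
}}

```text
time: 9.25
ee_pos: [0.6103, 0.0956, 0.2965]
eef_rot: [0.0, 1.0, 0.012, -0.001]
contact_force: [-0.2, -0.4, -2.3]
gripper_width: 0.016
gripper_force: 40.0
```

Run:
```python
from h import *
import pickle
cs={n:capture(n) for n in('scene','wrist')}
st=robot.sense();cs['state']=st; q=st['eef_rot'];print(st['ee_pos'],q,2*np.arctan2(q[2],q[1]),st['gripper_width'])
pickle.dump(cs,open('c4.pkl','wb'))
cv2.imwrite('pics/s4.png',np.hstack([cv2.resize(cs['scene']['img'][100:280,180:360,::-1],(400,400),interpolation=2),cv2.resize(cs['wrist']['img'][:,:,::-1],(400,300)).repeat(1,0) if 0 else cv2.copyMakeBorder(cv2.resize(cs['wrist']['img'][:,:,::-1],(400,300)),0,100,0,0,0)]))
```

```text
[0.61055366 0.09559628 0.29679933] [ 8.18944898e-05  9.99927694e-01  1.20237581e-02 -1.73734986e-04] 0.02404809603693483 0.0158393350952977
```

View pics/s4.png

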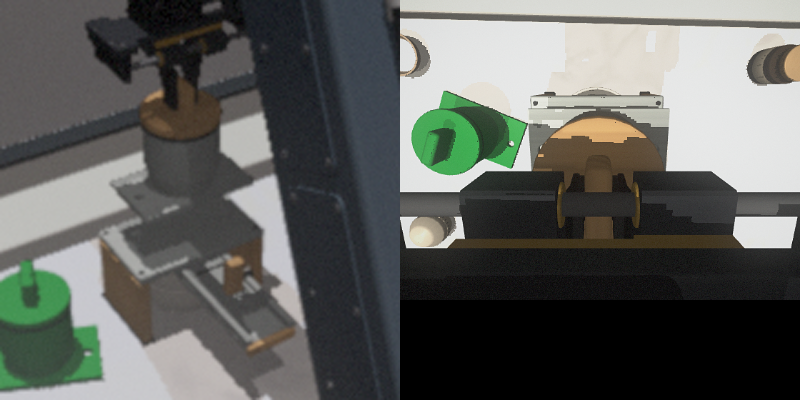

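The scene crop shows the hopper level in the gripper above the platform, with the slide shut. I'll lower it gently.

Request:
{"api": "jog_arm", "payload": {
  "steps": [
    [[0, 0, 0], [0.0005, -0.001, 0.02], 0],
    [[0, 0, 0], [0, 0, 0.02], 0],
    [[0, 0, 0], [0, 0, 0.005], 0],
    [[0, 0, 0], [0, 0, 0.004], 0],
    [[0, 0, 0], [0, 0, 0.004], 0],
    [[0, 0, 0], [0, 0, 0], 0]
  ]
}}

```text
time: 10.1
ee_pos: [0.6114, 0.0975, 0.244]
eef_rot: [0.0, 1.0, 0.013, 0.0]
contact_force: [-0.7, -0.1, -2.5]
gripper_width: 0.0158
gripper_force: 40.0
```

Request:
{"api": "jog_arm", "payload": {
  "steps": [
    [[0, 0, 0], [0, 0, 0.004], 0],
    [[0, 0, 0], [0, 0, 0.003], 0],
    [[0, 0, 0], [0, 0, 0], 0]
  ]
}}

```text
time: 10.48
ee_pos: [0.6111, 0.0977, 0.2364]
eef_rot: [-0.0, 1.0, 0.013, -0.0]
contact_force: [0.5, 0.2, -2.6]
gripper_width: 0.0157
gripper_force: 40.0
```

Request:
{"api": "jog_arm", "payload": {
  "steps": [
    [[0, 0, 0], [0, 0, 0.004], 0],
    [[0, 0, 0], [0, 0, 0.003], 0],
    [[0, 0, 0], [0, 0, 0], 0]
  ]
}}

```text
time: 10.85
ee_pos: [0.6111, 0.0976, 0.2293]
eef_rot: [-0.0, 1.0, 0.013, -0.0]
contact_force: [-0.5, -0.0, -2.4]
gripper_width: 0.0154
gripper_force: 40.0
```

Very smooth. On to contact.

Request:
{"api": "jog_arm", "payload": {
  "steps": [
    [[0, 0, 0], [0, 0, 0.0015], 0],
    [[0, 0, 0], [0, 0, 0.0015], 0],
    [[0, 0, 0], [0, 0, 0], 0]
  ]
}}

```text
time: 11.22
ee_pos: [0.6115, 0.0975, 0.227]
eef_rot: [0.0, 1.0, 0.013, 0.0]
contact_force: [-1.4, -0.5, -1.4]
gripper_width: 0.0161
gripper_force: 40.0
```

Request:
{"api": "jog_arm", "payload": {
  "steps": [
    [[0, 0, 0], [0, 0, 0.001], 0],
    [[0, 0, 0], [0, 0, 0], 0]
  ]
}}

```text
time: 11.48
ee_pos: [0.6115, 0.0975, 0.2269]
eef_rot: [0.0, 1.0, 0.013, 0.0]
contact_force: [-2.2, -0.0, 4.9]
gripper_width: 0.0156
gripper_force: 40.0
```

Request:
{"api": "jog_arm", "payload": {
  "steps": [
    [[0, 0, 0], [0, 0, 0], 0.5],
    [[0, 0, 0], [0, 0, 0], 0.5],
    [[0, 0, 0], [0, 0, 0], 0.5],
    [[0, 0, 0], [0, 0, -0.02], 0.5],
    [[0, 0, 0], [0, 0, -0.04], 0.5],
    [[0, 0, 0], [0, 0, -0.05], 0.5],
    [[0, 0, -0.1745], [0, 0, 0], 0.5],
    [[0, 0, -0.1745], [0, 0, 0], 0.5],
    [[0, 0, -0.1745], [0, 0, 0], 0.5],
    [[0, 0, -0.1745], [0, 0, 0], 0.5],
    [[0, 0, -0.1745], [0, 0, 0], 0.5],
    [[0, 0, -0.1745], [0, 0, 0], 0.5]
  ]
}}

```text
time: 12.98
ee_pos: [0.6114, 0.0976, 0.3354]
eef_rot: [-0.0, 0.858, 0.514, -0.0]
contact_force: [-0.7, 0.1, -0.0]
gripper_width: 0.0434
gripper_force: 0.0
```

Request:
{"api": "jog_arm", "payload": {
  "steps": [
    [[0, 0, -0.1745], [0, 0, 0], 0.5],
    [[0, 0, -0.1745], [0, 0, 0], 0.5],
    [[0, 0, -0.1745], [0, 0, 0], 0.5],
    [[0, 0, -0.1745], [0, 0, 0], 0.5],
    [[0, 0, -0.1745], [0, 0, 0], 0.5],
    [[0, 0, -0.1745], [0, 0, 0], 0.5],
    [[0, 0, -0.1745], [0, 0, 0], 0.5],
    [[0, 0, -0.1745], [0, 0, 0], 0.5],
    [[0, 0, -0.1745], [0, 0, 0], 0.5],
    [[0, 0, -0.1745], [0, 0, 0], 0.5],
    [[0, 0, -0.1745], [0, 0, 0], 0.5],
    [[0, 0, -0.1745], [0, 0, 0], 0.5]
  ]
}}

```text
time: 14.48
ee_pos: [0.6114, 0.0977, 0.3354]
eef_rot: [-0.0, -0.016, 1.0, 0.0]
contact_force: [0.5, -0.6, -0.4]
gripper_width: 0.0432
gripper_force: 0.0
```

Run:
```python
from h import *
import pickle
cs={n:capture(n) for n in('scene','wrist','side')}
st=robot.sense();cs['state']=st; q=st['eef_rot'];print(st['ee_pos'],q,2*np.arctan2(q[2],q[1]),st['gripper_width'],st['qpos'])
pickle.dump(cs,open('c5.pkl','wb'))
# hopper lid check in scene: wood blob
s=cs['scene'];h=cv2.cvtColor(s['img'],cv2.COLOR_RGB2HSV);m=cv2.inRange(h,(5,80,60),(25,255,255))
n,l,S,C=cv2.connectedComponentsWithStats(m)
for a,b in zip(S,C):
    if a[4]>15 and 150<b[0]<350 and 120<b[1]<300: print(a,b.round(1))
for n,X in [('lid',(.611,.0965,.22)),('bartop',(.611,.0965,.256)),('lid edgeL',(.611,.1445,.22)),('grip',(.492,.0942,.145))]: print(n,proj(s,X).round(1))
```

```text
[0.61136625 0.09767441 0.3354873 ] [-1.29854697e-04 -1.12049835e-02  9.99937211e-01  6.77648000e-05] 3.164003089799126 0.043529421427715646 [-2.18998577e-02  4.17823343e-01  1.30112078e+00  1.28259144e-04
  1.42291259e+00 -1.61512554e+00]
[     0      0    560    420 230094] [276.3 210.7]
[244 156  34  29 635] [259.6 172. ]
[226 209  10  13  20] [230.2 215.2]
[282 208  15  24 159] [288.3 219.4]
[237 223  10   7  16] [241.  226.9]
[291 248  21  11  71] [301.2 252.6]
lid [261.3 171. ]
bartop [261.1 159.6]
lid edgeL [245.3 176.4]
grip [285.2 217.2]
```

Request:
{"api": "jog_arm", "payload": {
  "steps": [
    [[0, 0, 0], [0.03, 0, 0], 0.5],
    [[0, 0, 0], [0.03, 0, 0], 0.5],
    [[0, 0, 0], [0.03, -0.001, 0], 0.5],
    [[0, 0, 0], [0.0295, 0, 0], 0.5],
    [[0, 0, 0], [0, 0, 0.05], 0.5],
    [[0, 0, 0], [0, 0, 0.05], 0.5],
    [[0, 0, 0], [0, 0, 0.05], 0.5],
    [[0, 0, 0], [0, 0, 0.035], 0.5],
    [[0, 0, 0], [0, 0, 0.02], 0.5],
    [[0, 0, 0], [0, 0, 0.016], 0.5],
    [[0, 0, 0], [0, 0, 0], 0.5]
  ]
}}

```text
time: 16.0
ee_pos: [0.4913, 0.0936, 0.1138]
eef_rot: [-0.001, -0.011, 1.0, 0.0]
contact_force: [-1.0, 1.2, 0.5]
gripper_width: 0.0438
gripper_force: 0.0
```

Request:
{"api": "jog_arm", "payload": {
  "steps": [
    [[0, 0, 0], [0, 0, 0], 0],
    [[0, 0, 0], [0, 0, 0], 0],
    [[0, 0, 0], [0, 0, 0], 0],
    [[0, 0, 0], [0, 0, 0], 0],
    [[0, 0, 0], [0, 0, 0], 0]
  ],
  "grip_force": 50
}}

```text
time: 16.62
ee_pos: [0.4924, 0.0946, 0.1155]
eef_rot: [0.001, -0.012, 1.0, 0.001]
contact_force: [-0.3, 5.9, 3.3]
gripper_width: 0.0235
gripper_force: 50.0
```

Request:
{"api": "jog_arm", "payload": {
  "steps": [
    [[0, 0, 0], [0.003, 0.0005, 0], 0],
    [[0, 0, 0], [0.005, 0, 0], 0],
    [[0, 0, 0], [0.006, 0, 0], 0],
    [[0, 0, 0], [0.006, 0, 0], 0],
    [[0, 0, 0], [0.006, 0, 0], 0],
    [[0, 0, 0], [0.005, 0, 0], 0],
    [[0, 0, 0], [0, 0, 0], 0],
    [[0, 0, 0], [0, 0, 0], 0],
    [[0, 0, 0], [0, 0, 0], 0]
  ]
}}

```text
time: 17.75
ee_pos: [0.464, 0.0939, 0.1155]
eef_rot: [0.003, -0.012, 1.0, 0.0]
contact_force: [5.4, 5.3, -0.7]
gripper_width: 0.0234
gripper_force: 50.0
```

Run:
```python
from h import *
import pickle
cs={n:capture(n) for n in('scene','wrist','side')}
st=robot.sense();cs['state']=st; print(st['ee_pos'],st['contact_force'],st['gripper_width'],st['gripper_force'])
pickle.dump(cs,open('c6.pkl','wb'))
X0=np.array([.5097,.0955,.097])
for n in cs:
    if n=='state':continue
    c=cs[n]; p,m=proj(c,X0),proj(c,(.5101,.0644,.104)); print(n,'line',p.round(1),'mark',m.round(1))
    g=cv2.cvtColor(c['img'],cv2.COLOR_RGB2GRAY).astype(float)
    if not(0<=p[0]<560 and 0<=p[1]<420): continue
    ts=np.arange(-.03,.0301,.0015)   # profile along slide x, at slide y offsets and marker
    for lab,base,z in(('slideL',X0+[0,.014,0],0),('slideR',X0-[0,.014,0],0),('mark',np.array([.5101,.0644,.104]),0)):
        v=[g[int(round(q[1])),int(round(q[0]))] for q in (proj(c,base+t*np.array([1,.026,0])) for t in ts) if 0<=q[0]<559 and 0<=q[1]<419]
        print(lab,np.array(v).astype(int).tolist())
```

```text
[0.46405397 0.09386201 0.11550065] [ 4.44172892e+00  5.35895218e+00 -2.96228096e-03] 0.023648193389811927 49.99630020931363
scene line [281.1 227.4] mark [290.9 221.4]
slideL [65, 66, 66, 66, 66, 67, 67, 65, 67, 67, 76, 79, 79, 127, 133, 133, 144, 144, 143, 129, 129, 109, 109, 92, 107, 107, 135, 135, 140, 142, 142, 141, 110, 110, 87, 54, 54, 54, 39, 37, 37]
slideR [72, 74, 74, 74, 74, 67, 67, 67, 62, 62, 62, 37, 37, 37, 30, 30, 30, 34, 33, 33, 33, 31, 31, 31, 30, 30, 30, 38, 38, 38, 38, 44, 44, 44, 54, 54, 54, 79, 79, 79, 79]
mark [35, 35, 35, 41, 40, 40, 54, 54, 54, 64, 64, 65, 65, 65, 64, 62, 62, 60, 60, 55, 40, 40, 35, 35, 35, 37, 37, 34, 33, 33, 35, 35, 37, 36, 36, 33, 33, 33, 31, 31, 34]
wrist line [279.  326.6] mark [222.5 333.3]
slideL [53, 60, 63, 62, 62, 64, 48, 53, 43, 40, 61, 81, 192, 189, 187, 185, 189, 185, 185, 184, 195, 32, 43, 130, 55, 57, 58, 55, 60, 28, 33, 37, 33, 26, 25, 29, 32, 25, 33, 25, 23]
slideR [47, 47, 47, 43, 51, 49, 47, 46, 48, 43, 44, 180, 181, 180, 179, 178, 181, 178, 177, 179, 186, 34, 39, 44, 54, 53, 51, 57, 56, 41, 19, 32, 25, 26, 20, 29, 28, 28, 27, 35, 20]
mark [42, 43, 50, 41, 48, 43, 47, 45, 29, 30, 19, 19, 22, 24, 23, 18, 18, 16, 29, 28, 22, 53, 55, 53, 58, 53, 7, 23, 25, 24, 28, 24, 23, 24, 24, 28, 24, 25, 16, 29, 25]
side line [265.6 224.7] mark [274.6 224.3]
slideL [22, 22, 26, 26, 32, 32, 32, 35, 35, 43, 43, 43, 59, 59, 59, 63, 63, 48, 48, 48, 47, 47, 47, 15, 15, 7, 7, 7, 4, 4, 4, 0, 0, 8, 8, 8, 8, 8, 8, 3, 3]
slideR [21, 18, 18, 21, 21, 21, 21, 21, 21, 23, 23, 38, 38, 38, 58, 58, 58, 62, 29, 21, 21, 21, 17, 17, 17, 9, 9, 4, 4, 4, 1, 1, 1, 0, 0, 9, 9, 9, 2, 2, 2]
mark [19, 19, 10, 10, 8, 8, 8, 3, 3, 3, 3, 3, 10, 10, 10, 17, 17, 9, 14, 14, 12, 12, 12, 3, 3, 2, 2, 2, 7, 7, 7, 2, 2, 5, 5, 5, 0, 0, 0, 7, 7]
```

Request:
{"api": "jog_arm", "payload": {
  "steps": [
    [[0, 0, 0], [0.0025, 0, 0], 0],
    [[0, 0, 0], [0, 0, 0], 0],
    [[0, 0, 0], [0, 0, 0], 0],
    [[0, 0, 0], [0, 0, 0], 0]
  ]
}}

```text
time: 18.4
ee_pos: [0.4617, 0.0938, 0.1155]
eef_rot: [0.004, -0.012, 1.0, 0.0]
contact_force: [4.4, 4.7, -0.1]
gripper_width: 0.0235
gripper_force: 50.0
```

Run:
```python
from h import *
import pickle
from scipy.ndimage import map_coordinates as mc
c7={n:capture(n) for n in('scene','wrist','side')};st=robot.sense();print(st['ee_pos'],st['contact_force'],st['gripper_width'],st['gripper_force'])
pickle.dump(c7,open('c7.pkl','wb'))
ts=np.arange(-.012,.0121,.001)
def prof(c,b):
    g=cv2.cvtColor(c['img'],cv2.COLOR_RGB2GRAY).astype(float); q=np.array([proj(c,b+t*np.array([1,.026,0])) for t in ts])
    return mc(g,[q[:,1],q[:,0]],order=1).astype(int).tolist()
c1=pickle.load(open('c1.pkl','rb'))
print('shut scene, line est at 0:',*[prof(c['scene'],np.array([.5402,.0951+o,.097])) for c in (c1,pickle.load(open('c5.pkl','rb'))) for o in(.014,.008)],sep='\n')
print('now, marker x at 0:',*[prof(c7['scene'],np.array([.5093,.0943+o,.097])) for o in(.018,.014,.01,.006)],sep='\n')
print('wrist',*[prof(c7['wrist'],np.array([.5093,.0943+o,.097])) for o in(.014,.0,-.014)],sep='\n')
print('wrist mark',*[prof(c7['wrist'],np.array([.5101,.0644+o,.104])) for o in(.003,.0,-.003)],sep='\n')
print('scene mark c1,c7',*[prof(c['scene'],np.array([.5101,.0644+o,.104])) for c in(c1,c7) for o in(.003,-.002)],sep='\n')
```

```text
[0.4617128  0.09377332 0.11551716] [ 5.98406302  5.15488157 -0.37037371] 0.023168579483611333 49.99636620283127
shut scene, line est at 0:
[157, 157, 156, 156, 156, 156, 155, 154, 152, 148, 144, 137, 130, 121, 115, 110, 114, 120, 128, 136, 144, 147, 150, 151, 152]
[155, 154, 154, 154, 154, 154, 154, 152, 148, 143, 136, 128, 120, 115, 113, 113, 114, 121, 129, 137, 143, 148, 151, 151, 151]
[70, 71, 71, 71, 70, 70, 70, 70, 69, 68, 67, 64, 62, 60, 58, 57, 60, 63, 68, 73, 79, 82, 85, 87, 89]
[72, 71, 71, 72, 72, 71, 69, 68, 67, 65, 63, 60, 58, 60, 62, 65, 68, 72, 76, 79, 82, 85, 87, 88, 90]
now, marker x at 0:
[119, 127, 131, 135, 138, 141, 141, 140, 138, 136, 132, 123, 113, 105, 98, 93, 100, 109, 117, 125, 131, 134, 134, 132, 130]
[120, 128, 136, 141, 142, 142, 143, 144, 143, 138, 132, 124, 116, 108, 104, 102, 102, 104, 111, 120, 128, 134, 140, 140, 139]
[119, 126, 130, 133, 136, 139, 140, 140, 140, 139, 137, 128, 120, 112, 104, 100, 106, 112, 118, 126, 131, 133, 135, 137, 138]
[87, 97, 107, 117, 125, 133, 136, 137, 136, 131, 124, 116, 109, 105, 103, 104, 107, 111, 119, 126, 133, 138, 14
[... 397 characters left out ...]
 24, 25, 15, 39, 54, 54, 56, 55, 52, 51, 57, 44, 24, 25, 23, 23, 29, 24]
[25, 19, 24, 20, 23, 18, 22, 21, 26, 24, 36, 53, 49, 51, 52, 52, 52, 47, 44, 28, 28, 27, 25, 27, 26]
[26, 28, 28, 28, 30, 19, 27, 30, 26, 27, 36, 53, 51, 54, 48, 51, 52, 52, 49, 25, 24, 29, 30, 22, 26]
scene mark c1,c7
[101, 98, 95, 88, 80, 72, 64, 62, 63, 65, 68, 73, 83, 90, 93, 94, 92, 86, 83, 81, 80, 80, 83, 86, 91]
[69, 68, 66, 62, 60, 58, 58, 58, 57, 60, 65, 74, 84, 96, 102, 106, 105, 103, 99, 93, 87, 82, 78, 77, 82]
[64, 64, 64, 62, 61, 60, 59, 57, 53, 49, 45, 41, 38, 37, 35, 34, 33, 33, 33, 34, 35, 37, 36, 34, 33]
[66, 65, 64, 62, 60, 58, 55, 52, 50, 46, 43, 40, 38, 37, 37, 36, 35, 34, 35, 35, 35, 35, 34, 33, 33]
```

The line is within about 1 mm of the marker in both views. I'll check the hopper's lid once more and hand in.

Run:
```python
from h import *
import pickle
for f in('c5','c7'):
    s=pickle.load(open(f+'.pkl','rb'))['scene'];m=cv2.inRange(cv2.cvtColor(s['img'],cv2.COLOR_RGB2HSV),(5,80,60),(25,255,255))
    n,l,S,C=cv2.connectedComponentsWithStats(m)
    print([(a.tolist(),b.round(1)) for a,b in zip(S,C) if a[4]>200 and 230<b[0]<290 and 150<b[1]<200])
st=robot.sense();print(st['gripper_force'],st['ee_pos'])
if st['gripper_force']>30: print(robot.sign_off())
```

```text
[([244, 156, 34, 29, 635], array([259.6, 172. ]))]
[([244, 156, 36, 29, 712], array([260.4, 171.9]))]
49.99636620283127 [0.4617128  0.09377332 0.11551716]
the job is handed in; nothing more can be done
None
```

The job is handed in, with no verdict returned: the hopper is seated over both pegs and released, and the slide is held at the marker, its line measuring within about 1 mm of the marker's.

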